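# Slide the loaded herb tray onto the scale

## Robot

A 6-joint arm with a two-finger parallel gripper is mounted at the origin on the work surface. World frame = base frame: x ahead of the robot, y to its left, z up, the work surface at z = 0. Lengths are in m, angles in rad, forces in N, time in s.
With the tool pointing down it reaches from about 0.3 to 0.875 m from the base axis. Payload 4.2 kg.
Tool frame: the origin (TCP) lies between the finger pads; the fingertips stand 22 mm ahead of it and the grasp point (between the pads) lies 3 mm ahead of it; z points along the fingers, x is the direction in which the jaws open and shut, and the axes are right-handed (so a half turn about z gives the same grasp; the last joint's range is limited). The gripper opens to 85 mm and grips with 20 to 120 N. Pads are 22 mm wide; open, the fingers measure 114 mm over their backs; the gripper's body (76 mm by 85 mm) begins 54 mm behind the grasp point. The pads swing forward as they close: fully open they stand 13 mm farther back than shut.
Start: joints at [-1.214, 0.32, 1.565, -0, 1.257, -0.02], TCP at [0.212, -0.535, 0.253] pointing down, gripper open.
Joint ranges: [-3.11, 3.11], [-0.84, 2.01], [0.21, 2.61], [-1.34, 4.49], [0.05, 2.63], [-2.56, 2.56]. Speed limits (rad/s): [2.57, 2.57, 3.14, 3.14, 3.14, 3.14].

## Interface

Orientations are given as a 3x3 rotation matrix whose columns are the frame's x, y, z axes.
In Python, from plant import r gives the robot as it stands. The module is installed in compiled form; this text tells all that it offers.
- The arm moves only by the tool jog_arm, never from a script. Its argument "plan" is text: rows parted by semicolons, each of 7 numbers parted by spaces: the turn, a rotation vector about the tool's x, y, z in degrees, then the shift along the tool's x, y, z in m, then the finger opening in m, from 0 to 0.0854. A call has 1 to 20 rows; each row is the pose to reach, as a shift and turn from the pose commanded when the call began, along the tool's axes at that moment; what a row does not reach only later rows make up. A row lasts 1/10 s, in which the tool goes at most 50 mm and 8.59 degrees, less where a joint would pass 70% of its speed; a pose out of reach is approached as far as the arm can. A call with a gripper value outside its range is refused whole. The fingers move at their own pace and stop on an object; "newtons" is the grip in N (left out, the last holds). Time passes only in rows, so rows that repeat a pose let the fingers close. It gives the time, the measured TCP pose, the force and the opening at its end, in the units of the state.
- r.sense(): the state, without advancing time (a new reading comes with each control period).
- r.camera(name): name is "scene" or "top" or "wrist"; returns the picture (384x512x3 uint8, red, green, blue); there is no depth.
- r.calibration(name): a dict with "fx", "fy", "cx", "cy" (pixels), "k1" (the pictures are not rectified: a ray, as slopes to the right and down, at radius r is drawn at 1 + k1 r^2 times it, then the intrinsics apply), "R" (3x3) and "t" (3): a world point X has camera coordinates R X + t; the wrist camera has in their place "hand_eye" (4x4, takes a point from camera to tool coordinates, whose origin is the TCP and whose axes are the tool frame's). Camera axes: x right, y down, z forward; pixel columns grow to the right and rows downward; lengths in m; the calibration is good to about 2 mm. A picture is of the moment at which its call begins: read the wrist's pose just before it. calibration takes no time and is no camera call.
- r.finish_job(): hands the job in, once; it reports no verdict.
The state is a dict: "clock": time; "joints": joint angles; "joint_vel": joint speeds; "joint_torque": joint torques, N m; "ee_pos": TCP position; "eef_rot": TCP orientation; "force": force on the tool from outside, world axes, zero at the start; "wrist_torque": the same for the moment, N m; "width": opening from 0.0 (shut) to 1.0 (fully open).
Only numpy, scipy, OpenCV 4.12 (cv2) and the standard library are available. Lean on these libraries where they do the work, as an engineer would, in place of code of your own. Each camera call takes 0.05 s, during which the arm holds its last target.

## Task

Slide the top tray off the stack of wooden trays, sideways onto the steel platform of the scale standing beside it, and leave it lying flat and square in the middle of the platform with the white jar still standing in it. Slide the tray across level instead of lifting it, and do not shift the two trays below or anything else on the counter.

Things in the scene. Friction and masses are not known exactly. Their poses are not given: they have to be found in the camera images.
- tray_top: the top tray of the stack: loose open wooden tray, outside 150 (its x) x 200 (its y) x 40 mm (z), walls 8 mm thick, floor 6 mm thick; origin at the centre of its underside, z up, 0.4 kg. Its underside lies flat on the rims of the tray below, 88 mm above the table, its rim is at 128 mm. The walls at its two short ends (y = +-96 mm, wall centre) can be pinched from above.
- tray_middle: second tray of the stack: loose open wooden tray, outside 150 (its x) x 200 (its y) x 40 mm (z), walls 8 mm thick, floor 6 mm thick; origin at the centre of its underside, z up, holding a flat white ceramic slab 20 mm thick that is fixed in it, 1.1 kg in all; rim 88 mm above the table
- tray_bottom: lowest tray of the stack: loose open wooden tray, outside 150 (its x) x 200 (its y) x 40 mm (z), walls 8 mm thick, floor 6 mm thick; origin at the centre of its underside, z up, also with a slab fixed in it, 1.1 kg; it lies on the riser
- riser: fixed thin wooden board under the stack, 170 (x) x 220 (y) x 8 mm; origin at the centre of its underside
- platform (a point): centre of the top of the fixed bench scale's steel platform, 200 (its x) x 240 (its y) mm, rigid, 85 mm above the table, 3 mm below the top tray's underside. The scale stands left or right of the stack, along the trays' y axis (up to about 15 mm out of line, 0.12 rad out of parallel), centres about 230 to 275 mm apart, gap 10 to 50 mm; low display on its -x side
- jar: stoppered white porcelain jar, loose, 46 mm wide, 55 mm tall, about 0.12 kg, standing on the floor of the top tray near the middle (up to 20 mm off); it stands 21 mm above the tray's rim; origin at the centre of its underside
- amber_jar: loose screw-top amber glass jar, 52 mm wide, 75 mm tall, standing just beyond the scale; leave alone
- bowl: loose small white bowl, 84 mm wide, 40 mm tall, just beyond the stack; leave alone
- mortar: loose brass mortar, 100 mm wide, 80 mm tall, off to the left side; leave alone
- brush: loose brush lying off to the right side; leave alone
- scoop: loose metal spoon lying off to the left side; leave alone
- calculator: loose flat black slab of a calculator, 150 x 90 x 16 mm, off to the right side; leave alone
- tin: loose plain metal tin, 64 mm wide, 60 mm tall, at the left near the robot; leave alone
Not all that is in view belongs to the job. Leave any blue look-alike of the tray_middle alone.

How it is judged:
By the outcome, as a careful person would: the job done as asked, in the order asked, and still so for the second after the job is handed in, with the robot touching nothing.
It also fails if it takes over 38 s, if anything falls off the work surface, if the arm or the gripper's body presses on something with over 40 N, if the wrist force passes 120 N, or if a joint passes its speed limit or range.

## Working session

There is one attempt and no reset: what is moved stays moved. The work goes in short steps, Python scripts to look and compute and a tool call to move; the robot and the scene stay as the last step left them, time stands still between calls to the robot, and variables do not carry over. Pictures are saved under pics/ and viewed, and the job is handed in when it is done.

Besides the shell and the picture viewer there is one more tool, called after ">>>" as name(argument=value, ...), one argument or row to a line, values as JSON. jog_arm: Moves the arm, as the interface text tells. Its arguments: {"type":"object","properties":{"plan":{"type":"string"},"newtons":{"type":"number"}},"required":["plan"]}

```bash
mkdir -p pics; python3 - <<'E'
from plant import r
import cv2
s=r.sense();print(s)
for n in("scene","top"):
    im=r.camera(n);cv2.imwrite(f"pics/{n}0.png",im[:,:,::-1]);print(n,r.calibration(n))
print(r.calibration("wrist"))
E
```

```text
{'clock': 0.0, 'joints': array([-1.21400535e+00,  3.20277408e-01,  1.56565373e+00, -2.59980161e-05,
        1.25738096e+00, -1.99905641e-02]), 'joint_vel': array([-0.00020795,  0.001514  , -0.0013384 , -0.00063918, -0.00041947,
       -0.00109732]), 'joint_torque': array([ 1.49004460e-03, -4.15516627e+01, -2.34161192e+01,  1.35453520e-04,
        8.35620740e-03, -1.10615440e-05]), 'ee_pos': array([ 0.21141035, -0.53426874,  0.25250036]), 'eef_rot': array([[ 3.67936625e-01, -9.29850661e-01, -6.23722429e-04],
       [-9.29849280e-01, -3.67937154e-01,  1.60251894e-03],
       [-1.71959395e-03, -9.65755979e-06, -9.99998521e-01]]), 'force': array([-0.54865785,  0.11059673, -0.15828738]), 'wrist_torque': array([-0.02512904,  0.01913321,  0.00841713]), 'width': 1.00176147497602}
scene {'fx': 409.81107449727955, 'fy': 409.81107449727955, 'cx': 259.71721497181204, 'cy': 192.96855232534887, 'k1': 0.003729444823185265, 'R': array([[-0.31925772,  0.94757934, -0.01295746],
       [ 0.58158487,  0.18511515, -0.79214356],
       [-0.74822026, -0.26043381, -0.61019725]]), 't': array([ 0.15668937, -0.21870405,  1.64539852])}
top {'fx': 357.14454042331516, 'fy': 357.14454042331516, 'cx': 255.22016102653816, 'cy': 187.5480934325028, 'k1': 0.03267914170507975, 'R': array([[-0.02868342, -0.99955155,  0.0086003 ],
       [-0.98187828,  0.02656176, -0.18764201],
       [ 0.18732942, -0.01382666, -0.98219983]]), 't': array([-0.00295949,  0.49139947,  1.02881822])}
{'fx': 285.7456512198116, 'fy': 285.7456512198116, 'cx': 258.50414602623977, 'cy': 189.09711769643837, 'k1': -0.028075551775926338, 'hand_eye': array([[ 9.99999721e-01,  1.16725334e-04,  7.37531402e-04,
         1.82463955e-04],
       [-3.05676503e-04,  9.65146498e-01,  2.61710037e-01,
        -6.59454688e-02],
       [-6.81277659e-04, -2.61710189e-01,  9.65146265e-01,
        -1.20446436e-01],
       [ 0.00000000e+00,  0.00000000e+00,  0.00000000e+00,
         1.00000000e+00]])}
```

View pics/scene0.png

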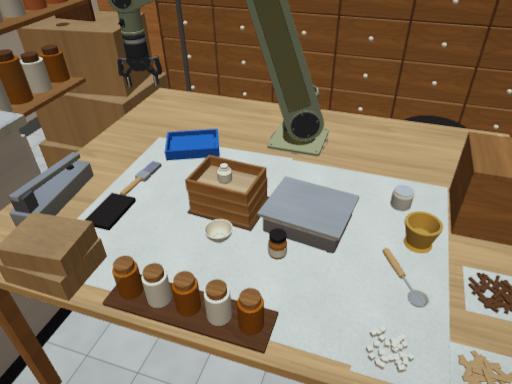

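View pics/top0.png

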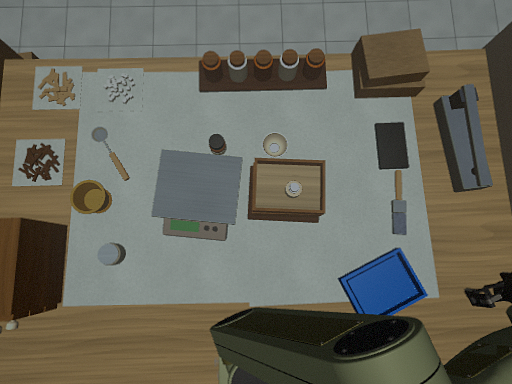

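The top tray, with the jar, is at top-image px (288,187). The scale platform is left of it (+y) at (198,186). The blue tray look-alike at (383,282) is to be left alone, and so are the wooden box at (390,62), the bowl at (275,145) and the amber jar at (217,143). I'll check this in a close crop.

```bash
python3 - <<'E'
import cv2
im=cv2.imread("pics/top0.png")[130:250,140:340]
cv2.imwrite("pics/c1.png",cv2.resize(im,None,fx=4,fy=4,interpolation=cv2.INTER_CUBIC))
E
```

```text
(no output)
```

View pics/c1.png

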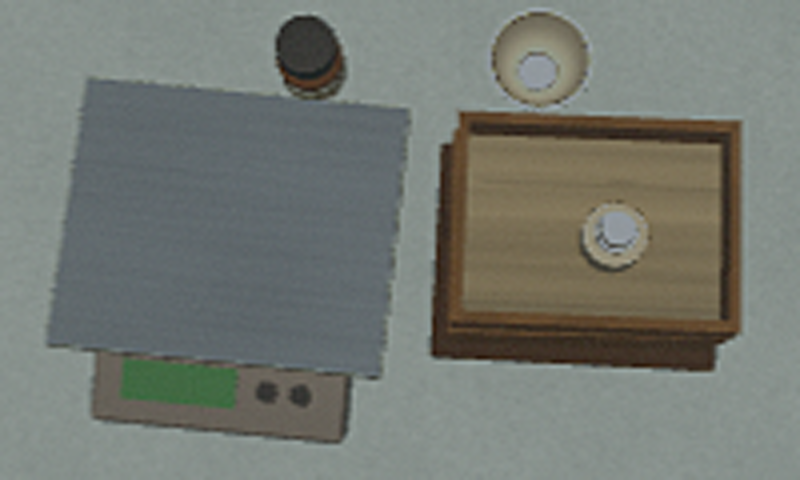

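The crop confirms it: a brown open tray holding the white jar, jar at crop (615,235), with the steel platform left of it. Next I'll cast rays.

```bash
cat >h.py <<'E'
import numpy as np,cv2
from plant import r
def cast(name,uv,z,pose=None):
    c=r.calibration(name)
    K=np.array([[c['fx'],0,c['cx']],[0,c['fy'],c['cy']],[0,0,1]])
    n=cv2.undistortPoints(np.array(uv,float).reshape(-1,1,2),K,np.array([c['k1'],0,0,0,0.]),None).reshape(-1,2)
    d=np.c_[n,np.ones(len(n))]
    if name=='wrist':
        p,R=pose; H=c['hand_eye']; d=d@(R@H[:3,:3]).T; o=p+R@H[:3,3]
    else:
        d=d@c['R']; o=-c['R'].T@c['t']
    return o+d*((z-o[2])/d[:,2])[:,None]
def rect(P):
    # P: 4 corners order: a,b,c,d ; centre, lengths, yaw of sides
    P=P[:,:2]; c=P.mean(0); e=[P[(i+1)%4]-P[i] for i in range(4)]
    return c,[round(float(np.linalg.norm(x)),4) for x in e],[round(float(np.arctan2(x[1],x[0])),4) for x in e]
E
python3 - <<'E'
from h import *
f=lambda L:[((u+.5)/4-.5+140,(v+.5)/4-.5+130) for u,v in L]
T=cast('top',f([(459,112),(741,121),(739,333),(448,331)]),.128);print(T,rect(T))
P=cast('top',f([(88,77),(411,107),(382,378),(47,346)]),.085);print(P,rect(P))
print(cast('top',f([(617,230)]),.145))
E
```

```text
[[ 0.56162361 -0.01558887  0.128     ]
 [ 0.54972538 -0.21423615  0.128     ]
 [ 0.39977532 -0.20306757  0.128     ]
 [ 0.40658599 -0.003666    0.128     ]] (array([ 0.47942757, -0.10913965]), [0.199, 0.1504, 0.1995, 0.1555], [-1.6306, 3.0672, 1.5367, -0.0768])
[[0.60726502 0.25636857 0.085     ]
 [0.57835659 0.01906709 0.085     ]
 [0.3795087  0.04403627 0.085     ]
 [0.40911421 0.28131318 0.085     ]] (array([0.49356113, 0.15019628]), [0.2391, 0.2004, 0.2391, 0.1997], [-1.692, 3.0167, 1.4467, -0.1252])
[[ 0.47066573 -0.120888    0.145     ]]
```

>>> jog_arm(
  plan="0 0 6 -0.03 -0.035 -0.03 0.085; 0 0 12 -0.06 -0.07 -0.05 0.085;0 0 18 -0.09 -0.106 -0.078 0.085;0 0 25 -0.12 -0.14 -0.078 0.085;0 0 25 -0.15 -0.176 -0.078 0.085;0 0 25 -0.18 -0.211 -0.078 0.085;0 0 25 -0.21 -0.246 -0.078 0.085;0 0 25 -0.24 -0.281 -0.078 0.085;0 0 25 -0.27 -0.316 -0.078 0.085;0 0 25 -0.30 -0.352 -0.078 0.085;0 0 25 -0.33 -0.387 -0.078 0.085;0 0 25 -0.36 -0.422 -0.078 0.085;0 0 25 -0.39 -0.457 -0.078 0.085;0 0 25 -0.407 -0.477 -0.078 0.085;0 0 25 -0.407 -0.477 -0.078 0.085;0 0 25 -0.407 -0.477 -0.078 0.085;0 0 25 -0.407 -0.477 -0.078 0.085;0 0 25 -0.407 -0.477 -0.078 0.085",
)

```text
clock: 1.9
ee_pos: [0.5049, 0.0182, 0.3314]
eef_rot: [[-0.061, -0.998, -0.0], [-0.998, 0.061, -0.0], [0.0, 0.0, -1.0]]
force: [-0.1, -0.5, -0.3]
width: 0.993
```

```bash
python3 - <<'E'
from h import *
s=r.sense();print(s['clock'],s['ee_pos'],s['eef_rot'],s['joints'],s['force'])
im=r.camera('wrist')[:,:,::-1];cv2.imwrite('pics/w1.png',im);np.savez('w1.npz',p=s['ee_pos'],R=s['eef_rot'])
E
```

```text
1.9 [0.50485882 0.01822018 0.33141359] [[-6.11498699e-02 -9.98128595e-01 -2.50321911e-05]
 [-9.98128537e-01  6.11498749e-02 -3.41060616e-04]
 [ 3.41953069e-04  4.12953205e-06 -9.99999942e-01]] [ 1.35080716e-02  1.67248991e-01  1.57537438e+00 -3.45781601e-04
  1.39899893e+00  1.64555156e+00] [-0.14535533 -0.49009158 -0.34236215]
```

View pics/w1.png

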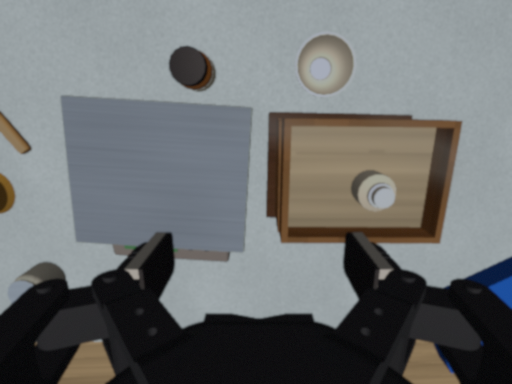

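The wrist view shows the platform at left, (63..252, 96..250), and the tray at right, (282..460, 118..242), with the jar at (378,193). I'll zoom in for the corners.

```bash
python3 - <<'E'
import cv2
im=cv2.imread("pics/w1.png")
cv2.imwrite("pics/c2.png",cv2.resize(im[100:250,265:465],None,fx=4,fy=4,interpolation=cv2.INTER_CUBIC))
cv2.imwrite("pics/c3.png",cv2.resize(im[85:260,55:260],None,fx=3.5,fy=3.4,interpolation=cv2.INTER_CUBIC))
E
```

```text
(no output)
```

View pics/c2.png

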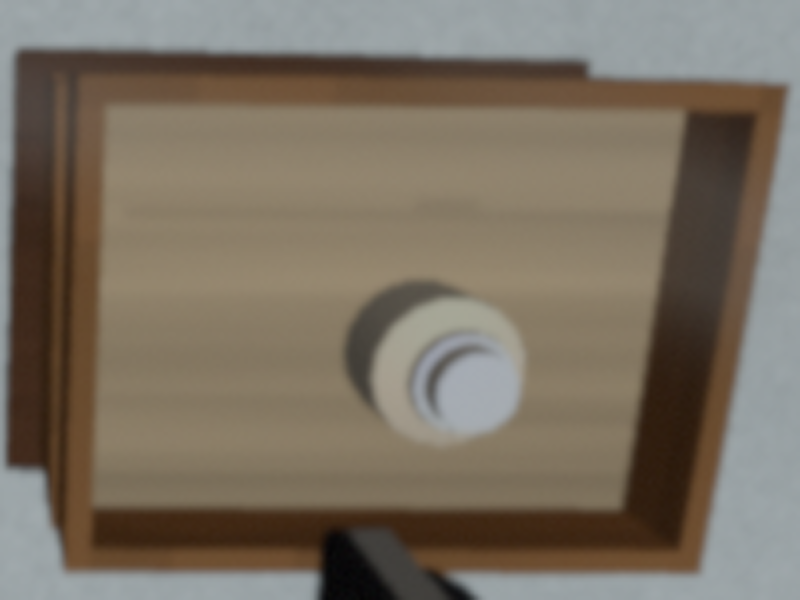

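View pics/c3.png

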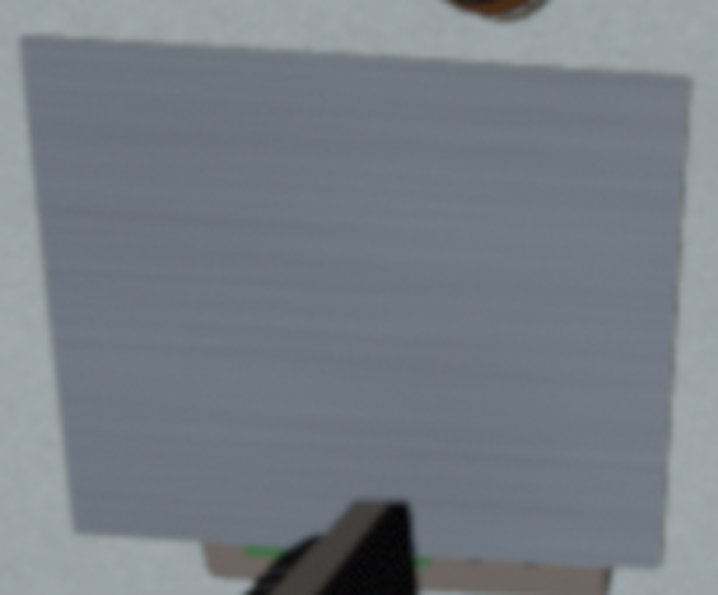

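```bash
python3 - <<'E'
from h import *
d=np.load('w1.npz');ps=(d['p'],d['R'])
f=lambda L,a,b,x0,y0:[((u+.5)/a-.5+x0,(v+.5)/b-.5+y0) for u,v in L]
T=cast('wrist',f([(78,73),(787,86),(699,571),(66,570)],4,4,265,100),.128,ps);print(T,rect(T))
P=cast('wrist',f([(22,36),(692,77),(662,568),(75,532)],3.5,3.4,55,85),.085,ps);print(P,rect(P))
print(cast('wrist',f([(480,391)],4,4,265,100),.149,ps))
E
```

```text
[[ 0.56263596 -0.01413687  0.128     ]
 [ 0.54808885 -0.21282882  0.128     ]
 [ 0.40022213 -0.20321236  0.128     ]
 [ 0.41359349 -0.00481793  0.128     ]] (array([ 0.48113511, -0.10874899]), [0.1992, 0.1482, 0.1988, 0.1493], [-1.6439, 3.0766, 1.5035, -0.0624])
[[0.60689559 0.25684377 0.085     ]
 [0.576675   0.02086735 0.085     ]
 [0.38115611 0.04604851 0.085     ]
 [0.41114672 0.28231246 0.085     ]] (array([0.49396836, 0.15151802]), [0.2379, 0.1971, 0.2382, 0.1974], [-1.6982, 3.0135, 1.4445, -0.1294])
[[ 0.47074949 -0.12092671  0.149     ]]
```

>>> jog_arm(
  plan="0 0 0.4 0.01 0.005 0.04 0.055;0 0 0.4 0.02 0.01 0.08 0.055;0 0 0.4 0.033 0.016 0.12 0.055;0 0 0.4 0.033 0.016 0.14 0.055;0 0 0.4 0.033 0.016 0.14 0.055;0 0 0.4 0.033 0.016 0.14 0.055;0 0 0.4 0.033 0.016 0.14 0.055;0 0 0.4 0.033 0.016 0.14 0.055",
)

```text
clock: 2.75
ee_pos: [0.4884, -0.0127, 0.1928]
eef_rot: [[-0.066, -0.998, 0.003], [-0.998, 0.066, -0.0], [0.0, -0.003, -1.0]]
force: [-0.3, -0.6, -0.3]
width: 0.646
```

```bash
python3 - <<'E'
from h import *
s=r.sense();print(s['clock'],s['ee_pos'],s['eef_rot'][:,0],s['width'])
im=r.camera('wrist')[:,:,::-1];cv2.imwrite('pics/w2.png',im);np.savez('w2.npz',p=s['ee_pos'],R=s['eef_rot'])
im=r.camera('scene')[:,:,::-1];cv2.imwrite('pics/s2.png',cv2.resize(im[80:280,150:380],None,fx=3,fy=3))
E
```

```text
2.75 [ 0.48841602 -0.01269577  0.19284871] [-6.63305866e-02 -9.97797701e-01  3.00401146e-05] 0.6456182767108649
```

View pics/w2.png

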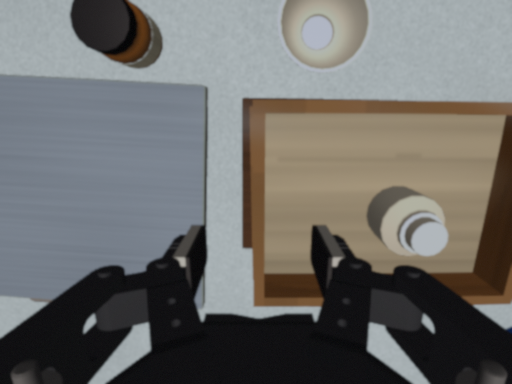

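View pics/s2.png

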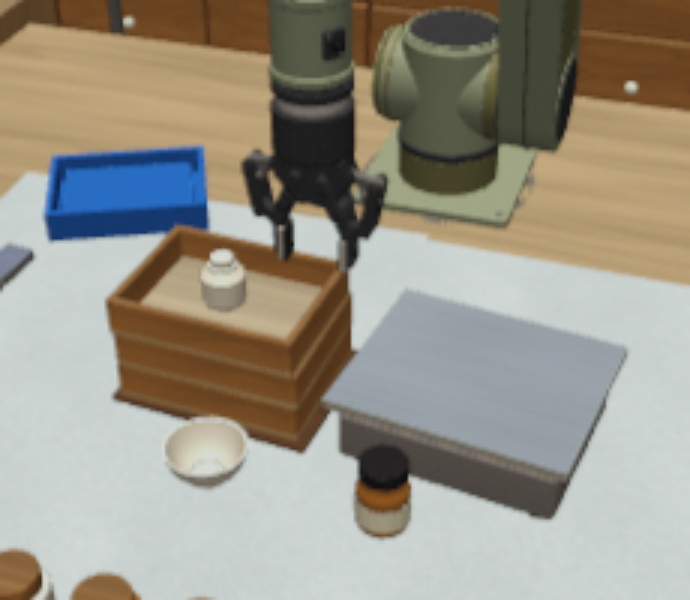

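```bash
python3 - <<'E'
from h import *
im=cv2.imread('pics/w2.png')
cv2.imwrite('pics/c4.png',cv2.resize(im[85:315,190:330],None,fx=4,fy=2.6,interpolation=cv2.INTER_CUBIC))
E
```

```text
(no output)
```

View pics/c4.png

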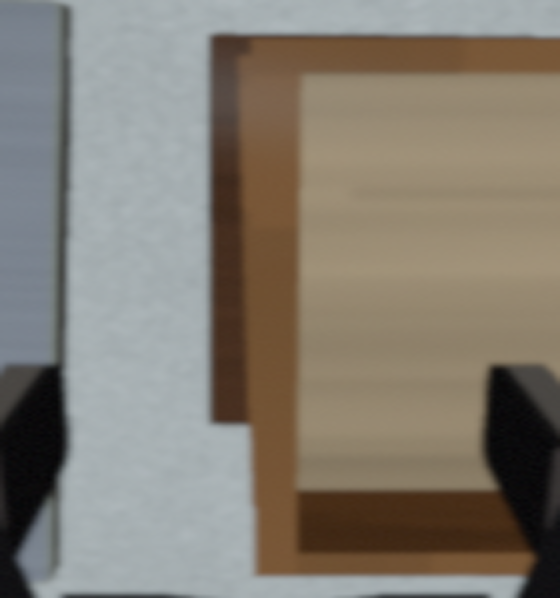

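```bash
python3 - <<'E'
from h import *
d=np.load('w2.npz');ps=(d['p'],d['R'])
P=cast('wrist',[((u+.5)/4-.5+190,(v+.5)/2.6-.5+85) for u,v in [(242,40),(258,572),(300,72),(297,552)]],.128,ps)
for z in P:
    q=z[:2]-[.4805,-.109];a=-.068
    print(z, q@[np.cos(a),np.sin(a)], q@[-np.sin(a),np.cos(a)])
E
```

```text
[ 0.56194006 -0.01271002  0.128     ] 0.07470917229531099 0.10160109984624964
[ 0.41420608 -0.00483314  0.128     ] -0.07321859877336055 0.09942161036866363
[ 0.55393322 -0.0212567   0.128     ] 0.06730155696746395 0.09253012651409125
[ 0.42046884 -0.01261295  0.128     ] -0.06644169285404991 0.09208531991912146
```

>>> jog_arm(
  plan="0 0 0 0 0.001 0.025 0.055;0 0 0 0 0.001 0.045 0.055;0 0 0 0 0.001 0.06 0.055;0 0 0 0 0.001 0.068 0.055;0 0 0 0 0.001 0.071 0.055;0 0 0 0 0.001 0.071 0.055;0 0 0 0 0.001 0.071 0.055",
  newtons=60,
)

```text
clock: 3.55
ee_pos: [0.487, -0.0127, 0.121]
eef_rot: [[-0.066, -0.998, 0.002], [-0.998, 0.066, -0.0], [0.0, -0.002, -1.0]]
force: [0.1, -0.2, -0.3]
width: 0.642
```

>>> jog_arm(
  plan="0 0 0 0 0 0 0.045;0 0 0 0 0 0 0.035;0 0 0 0 0 0 0.028;0 0 0 0 0 0 0.022;0 0 0 0 0 0 0.016;0 0 0 0 0 0 0.011;0 0 0 0 0 0 0.007;0 0 0 0 0 0 0.003;0 0 0 0 0 0 0;0 0 0 0 0 0 0;0 0 0 0 0 0 0;0 0 0 0 0 0 0;0 0 0 0 0 0 0;0 0 0 0 0 0 0",
  newtons=60,
)

```text
clock: 4.95
ee_pos: [0.4864, -0.0126, 0.1204]
eef_rot: [[-0.066, -0.998, 0.0], [-0.998, 0.066, 0.0], [-0.0, -0.0, -1.0]]
force: [-0.7, 0.9, 3.6]
width: 0.082
```

```bash
python3 - <<'E'
from h import *
s=r.sense();print(s['clock'],s['ee_pos'],s['eef_rot'],s['width'],s['force'],s['wrist_torque'])
a=r.camera('wrist')[:,:,::-1]
b=r.camera('scene')[:,:,::-1]
cv2.imwrite('pics/s3.png',np.vstack([cv2.resize(a[60:330],(600,316)),cv2.resize(b[150:260,170:380],(540,283)) if 0 else cv2.resize(b[150:250,170:380],(600,283))]))
np.savez('w3.npz',p=s['ee_pos'],R=s['eef_rot']);cv2.imwrite('pics/w3.png',a)
E
```

```text
4.95 [ 0.48643683 -0.01259417  0.12039876] [[-6.64720931e-02 -9.97788282e-01  7.67281852e-05]
 [-9.97788284e-01  6.64720944e-02  1.45555665e-05]
 [-1.96236569e-05 -7.55909453e-05 -9.99999997e-01]] 0.08242092667939896 [-0.65717285  0.85162685  3.60925602] [ 0.12645026  0.21603392 -0.05667317]
```

View pics/s3.png

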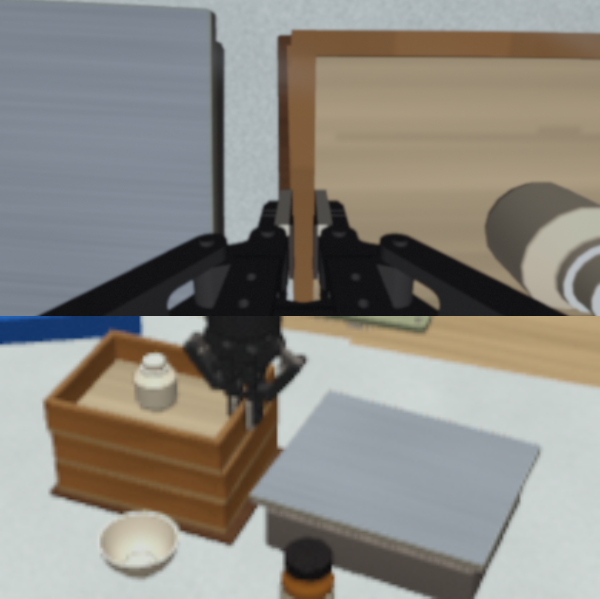

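The 8 mm wall is gripped (width 0.08) and the jar is standing. I'll slide slowly.

>>> jog_arm(
  plan="0 0 0 0 0 -0.0007 0;0 0 0 -0.003 0 -0.0007 0;0 0 0.1 -0.008 0 -0.0007 0;0 0 0.2 -0.016 0 -0.0007 0;0 0 0.3 -0.025 0 -0.0007 0;0 0 0.5 -0.035 0 -0.0007 0;0 0 0.6 -0.045 0 -0.0007 0;0 0 0.7 -0.055 0 -0.0007 0;0 0 0.9 -0.065 -0.001 -0.0007 0;0 0 1 -0.075 -0.001 -0.0007 0;0 0 1.1 -0.085 -0.001 -0.0007 0;0 0 1.2 -0.095 -0.001 -0.0007 0;0 0 1.4 -0.105 -0.001 -0.0007 0;0 0 1.5 -0.115 -0.001 -0.0007 0;0 0 1.6 -0.123 -0.001 -0.0007 0;0 0 1.7 -0.128 -0.001 -0.0007 0;0 0 1.7 -0.13 -0.001 -0.0007 0;0 0 1.7 -0.13 -0.001 -0.0007 0;0 0 1.7 -0.13 -0.001 -0.0007 0",
)

```text
clock: 6.95
ee_pos: [0.4962, 0.1172, 0.1211]
eef_rot: [[-0.096, -0.995, 0.0], [-0.995, 0.096, 0.001], [-0.001, -0.0, -1.0]]
force: [0.4, 1.2, -3.2]
width: 0.084
```

```bash
python3 - <<'E'
from h import *
s=r.sense();print(s['clock'],s['ee_pos'],s['eef_rot'][:,0],s['width'],s['force'],s['wrist_torque'])
b=r.camera('scene')[:,:,::-1]
c=r.camera('top')[:,:,::-1]
cv2.imwrite('pics/s4.png',np.vstack([cv2.resize(c[130:250,140:340],(500,300)),cv2.resize(b[150:270,170:370],(500,300))]))
E
```

```text
6.95 [0.49620649 0.11715053 0.12107901] [-9.64993518e-02 -9.95332896e-01 -5.48374183e-04] 0.083631245111254 [ 0.42779071  1.17470353 -3.17141016] [ 0.41353756 -0.01473603 -0.0061165 ]
```

View pics/s4.png

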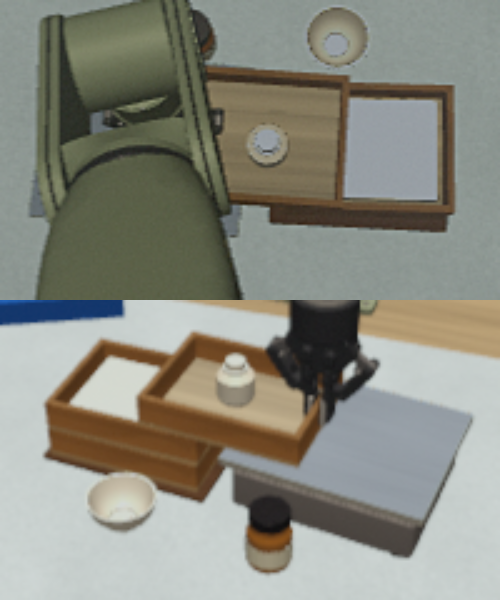

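>>> jog_arm(
  plan="0 0 0 -0.003 0 0 0;0 0 0.1 -0.008 0 0 0;0 0 0.2 -0.016 0 0 0;0 0 0.3 -0.025 0.001 0 0;0 0 0.5 -0.035 0.001 0 0;0 0 0.6 -0.045 0.001 0 0;0 0 0.7 -0.055 0.001 0 0;0 0 0.9 -0.065 0.002 0 0;0 0 1 -0.075 0.002 0 0;0 0 1.1 -0.085 0.002 0 0;0 0 1.3 -0.095 0.002 0 0;0 0 1.4 -0.105 0.003 0 0;0 0 1.5 -0.115 0.003 0 0;0 0 1.7 -0.123 0.003 0 0;0 0 1.7 -0.127 0.003 0 0;0 0 1.7 -0.129 0.003 0 0;0 0 1.7 -0.129 0.003 0 0;0 0 1.7 -0.129 0.003 0 0;0 0 1.7 -0.129 0.003 0 0",
)

```text
clock: 8.95
ee_pos: [0.5054, 0.2453, 0.121]
eef_rot: [[-0.126, -0.992, -0.0], [-0.992, 0.126, -0.0], [0.0, 0.0, -1.0]]
force: [0.7, 0.1, -5.4]
width: 0.086
```

```bash
python3 - <<'E'
from h import *
s=r.sense();print(s['clock'],s['ee_pos'],s['eef_rot'],s['width'],s['force'],s['wrist_torque'])
a=r.camera('wrist')[:,:,::-1]
b=r.camera('scene')[:,:,::-1];cv2.imwrite('pics/s5raw.png',b)
c=r.camera('top')[:,:,::-1];cv2.imwrite('pics/t5.png',c);cv2.imwrite('pics/w5.png',a);np.savez('w5.npz',p=s['ee_pos'],R=s['eef_rot'])
cv2.imwrite('pics/s5.png',np.vstack([cv2.resize(a[:260],(600,305)),cv2.resize(b[150:250,170:370],(600,290))]))
E
```

```text
8.95 [0.50540485 0.24532309 0.12097752] [[-1.25880926e-01 -9.92045345e-01 -1.58725017e-04]
 [-9.92045314e-01  1.25880966e-01 -2.77963679e-04]
 [ 2.95733032e-04  1.22472084e-04 -9.99999949e-01]] 0.086170462691816 [ 0.65538863  0.08189981 -5.4158665 ] [ 0.53521495 -0.06750269 -0.00483696]
```

View pics/s5.png

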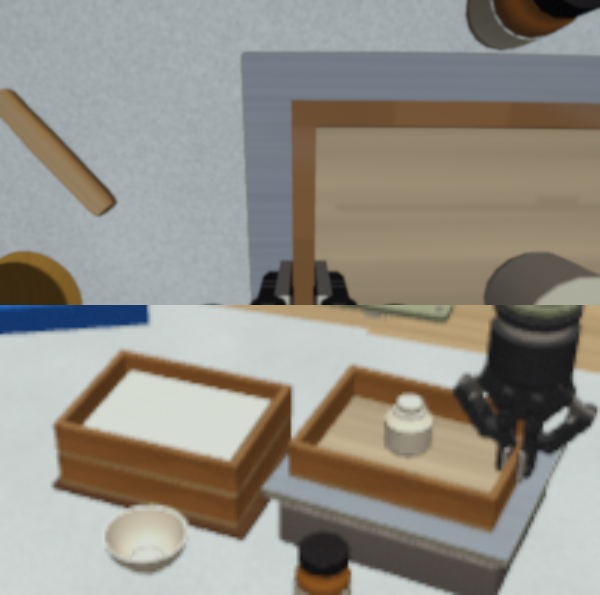

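>>> jog_arm(
  plan="0 0 0 -0.001 0 0.001 0;0 0 0 -0.001 0 0.0018 0;0 0 0 -0.001 0 0.0025 0;0 0 0 -0.001 0 0.003 0;0 0 0 -0.001 0 0.003 0;0 0 0 -0.001 0 0.003 0",
)

```text
clock: 9.7
ee_pos: [0.5057, 0.2467, 0.1181]
eef_rot: [[-0.125, -0.992, 0.0], [-0.992, 0.125, -0.0], [-0.0, -0.0, -1.0]]
force: [-0.2, 1.1, -3.0]
width: 0.079
```

>>> jog_arm(
  plan="0 0 0 0 0 0.0004 0;0 0 0 0 0 0.0008 0;0 0 0 0 0 0.0008 0;0 0 0 0 0 0.0008 0",
)

```text
clock: 10.1
ee_pos: [0.5057, 0.2468, 0.1175]
eef_rot: [[-0.125, -0.992, 0.0], [-0.992, 0.125, 0.0], [-0.0, -0.0, -1.0]]
force: [-0.9, 2.3, -0.8]
width: 0.084
```

Nearly all the weight is on the platform. I'll add 0.3 mm, then open gently and retract.

>>> jog_arm(
  plan="0 0 0 0 0 0.0003 0;0 0 0 0 0 0.0003 0.006;0 0 0 0 0 0.0003 0.012;0 0 0 0 0 0 0.018;0 0 0 0 0 0 0.025;0 0 0 0 0 0 0.032;0 0 0 0 0 0 0.04;0 0 0 0 0 0 0.04;0 0 0 0 0 0 0.04;0 0 0 0 0 0 0.04",
)

```text
clock: 11.1
ee_pos: [0.5056, 0.2467, 0.1172]
eef_rot: [[-0.126, -0.992, 0.0], [-0.992, 0.126, -0.0], [0.0, -0.0, -1.0]]
force: [-0.5, 1.2, 0.1]
width: 0.471
```

>>> jog_arm(
  plan="0 0 0 0 0 -0.01 0.04;0 0 0 0 0 -0.03 0.04;0 0 0 0 0 -0.06 0.04;0 0 0 0.02 0 -0.1 0.04;0 0 0 0.05 0 -0.14 0.04;0 0 0 0.08 0 -0.18 0.04;0 0 0 0.1 0 -0.21 0.04;0 0 0 0.1 0 -0.215 0.04;0 0 0 0.1 0 -0.215 0.04;0 0 0 0.1 0 -0.215 0.04;0 0 0 0.1 0 -0.215 0.04",
)

```text
clock: 12.2
ee_pos: [0.4925, 0.148, 0.3304]
eef_rot: [[-0.125, -0.992, -0.003], [-0.992, 0.125, -0.001], [0.001, 0.003, -1.0]]
force: [-0.8, -0.1, -0.4]
width: 0.47
```

```bash
python3 - <<'E'
from h import *
s=r.sense();print(s['clock'],s['ee_pos'],s['eef_rot'][:,0],s['width'],s['force'])
a=r.camera('wrist')[:,:,::-1]
b=r.camera('scene')[:,:,::-1]
cv2.imwrite('pics/w6.png',cv2.resize(a,(800,600),interpolation=cv2.INTER_CUBIC));np.savez('w6.npz',p=s['ee_pos'],R=s['eef_rot'])
cv2.imwrite('pics/s6.png',cv2.resize(b[140:280,150:380],(800,487)))
E
```

```text
12.2 [0.49246686 0.14803814 0.33041054] [-0.12451458 -0.99221696  0.00127248] 0.4697397581373394 [-0.82869955 -0.06050409 -0.44523821]
```

View pics/w6.png

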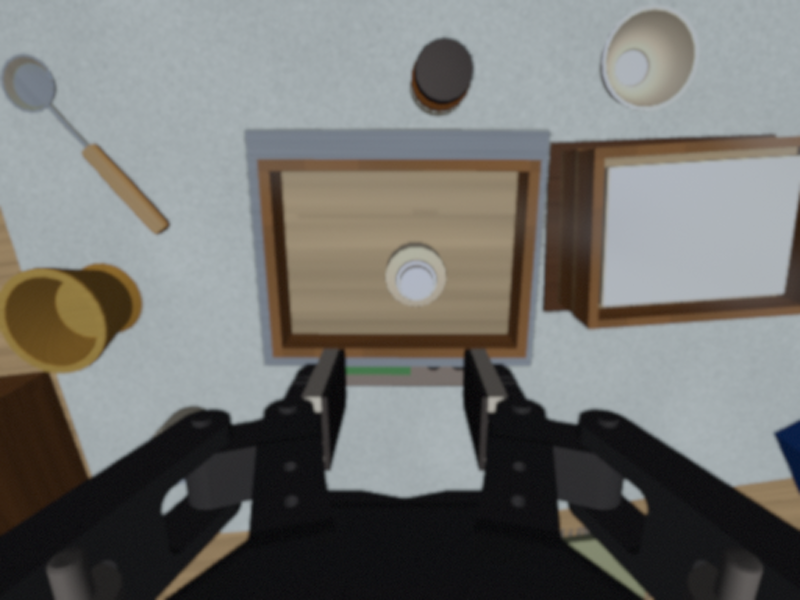

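View pics/s6.png

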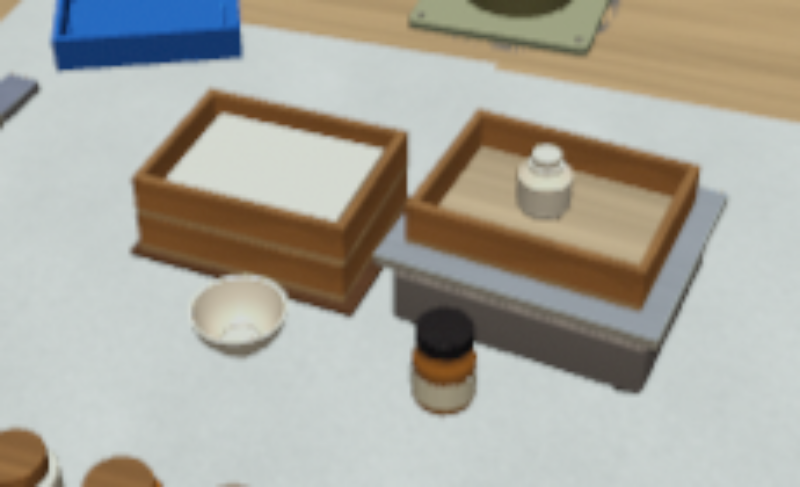

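```bash
python3 - <<'E'
from h import *
a=cv2.imread('pics/w6.png')
cv2.imwrite('pics/c6.png',cv2.resize(a[115:380,235:565],(800,642),interpolation=cv2.INTER_CUBIC)[:600])
d=np.load('w6.npz');ps=(d['p'],d['R'])
f=lambda L:[((u+.5)/1.5625-.5,(v+.5)/1.5625-.5) for u,v in L]
T=cast('wrist',f([(259,161),(543,160),(529,358),(272,358)]),.125,ps);print(rect(T))
P=cast('wrist',f([(246,130),(551,131),(532,364),(264,364)]),.085,ps);print(rect(P))
E
```

```text
(array([0.49356061, 0.14971783]), [0.1993, 0.1498, 0.2027, 0.1489], [-1.692, 3.0241, 1.4455, -0.1402])
(array([0.49412962, 0.15193992]), [0.2367, 0.1956, 0.2383, 0.1962], [-1.6985, 3.0156, 1.4455, -0.1345])
```

View pics/c6.png

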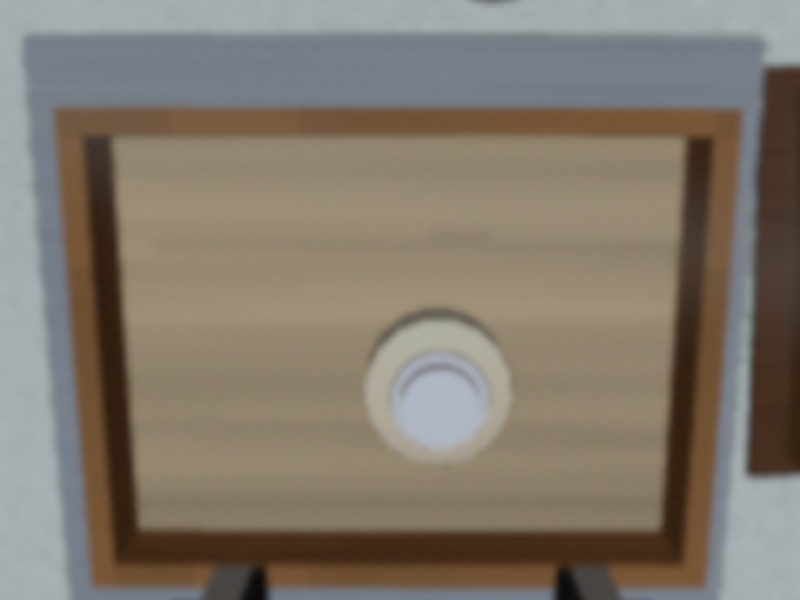

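Tray and platform agree to about 0.6 mm in x, 2 mm in y and 0.3° in yaw. As a last check I'll see whether the lower trays moved.

```bash
python3 - <<'E'
from h import *
c=r.camera('top')[:,:,::-1];cv2.imwrite('pics/t7.png',c)
o=cv2.imread('pics/top0.png')
f=lambda m:cv2.resize(m[130:230,140:340],(600,300),interpolation=cv2.INTER_CUBIC)
cv2.imwrite('pics/c7.png',np.vstack([f(o),f(c)]))
E
```

```text
(no output)
```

View pics/c7.png

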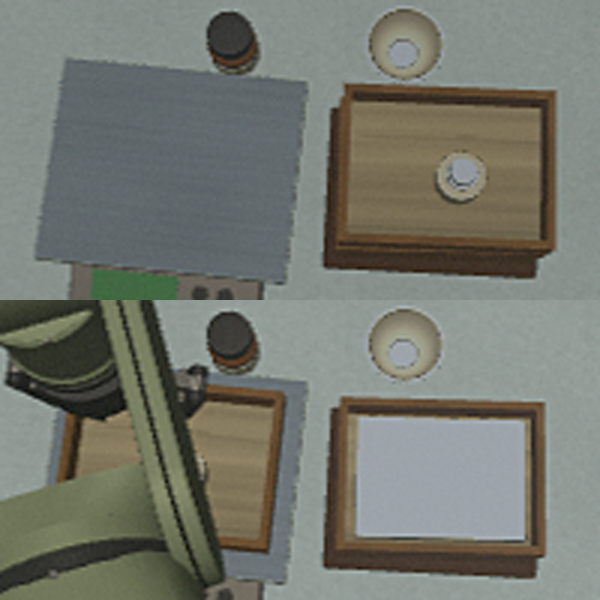

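```bash
python3 - <<'E'
from h import *
print(rect(cast('top',[((u+.5)/3-.5+140,(v+.5)/3-.5+130) for u,v in [(340,98),(546,103),(543,256),(333,253)]],.088)))
s=r.sense();print(s['clock'],s['force'])
print(r.finish_job())
E
```

```text
(array([ 0.47802709, -0.10643205]), [0.2013, 0.1502, 0.1996, 0.1522], [-1.6227, 3.059, 1.5292, -0.0713])
12.35 [-0.920045   -0.23027866  0.25075704]
the job is handed in; nothing more can be done
None
```

The top tray now lies flat on the scale platform with the white jar still standing in it. I handed the job in at about 12.4 s of the 38 s allowed.

I pinched the tray's platform-side end wall and slid it about 260 mm, turning it 3.4° to match the platform. The last 3 mm were lowered until the platform carried the weight, then I released and retracted straight up. During the slide the tray was held about 0.7 mm high to unload it. At the end of the slide the gripper was carrying its whole weight before I lowered it.

**Tray position:** the last wrist view put it about 0.6 mm (x) and 2 mm (y) from the platform centre, and square to about 0.3°. These figures rest on a calibration good to about 2 mm.

**Middle tray:** the final top view puts its centre at (0.478, -0.106) m. I never measured it before the slide. The top tray's start position differs from that by 2–3 mm, about the limit of what these pictures can resolve. I could not rule out a shift that small.

**Other objects:** in the top-view comparison the riser, bowl and amber jar look unchanged. I did not compare the objects at the far left and right before and after, but the arm did not touch down near them. The highest force reported at the end of a move was about 5.5 N.

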